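Pack out and wedge a door stile in the latch-fitting turntable

ROBOT

A 7-joint arm with a two-finger parallel gripper is mounted at the origin on the work surface. World frame = base frame: x ahead of the robot, y to its left, z up, the work surface at z = 0. Lengths are in m, angles in rad, forces in N, time in s.
With the tool pointing down it reaches from about 0.35 to 0.775 m from the base axis. Payload 3.1 kg.
Tool frame: the origin (TCP) lies on the centre line of the jaws, within the pads' length; the fingertips stand 25 mm ahead of it and the grasp point (between the pads) lies 6 mm ahead of it (arm.nose_length is the distance from the TCP to the fingertips, in m); z points along the fingers, y is the line along which they close (so a half turn about z gives the same grasp; the last joint's range is limited). The gripper opens to 85 mm and grips with 20 to 120 N. Pads are 22 mm wide; open, the fingers measure 114 mm over their backs; the gripper's body (76 mm by 85 mm) begins 54 mm behind the grasp point. The pads swing forward as they close: fully open they stand 13 mm farther back than shut.
Start: joints at [-1.251, 0.311, 0.014, 1.512, -0.004, 1.319, -0.027], TCP at [0.195, 0.514, 0.217] pointing down, gripper open.
Joint ranges: [-2.7, 2.7], [-0.3, 1.91], [-1.27, 1.3], [0.12, 2.57], [-1.44, 4.58], [0.2, 2.03], [-3.05, 3.05]. Speed limits (rad/s): [2.79, 2.79, 3.14, 3.14, 3.14, 3.14, 3.14].

INTERFACE

Orientations are given as a unit quaternion [w, x, y, z].
In Python, from rig import arm, viewer gives the robot as it stands. The module is installed in compiled form; this text tells all that it offers.
- The arm moves only by the tool drive_tool, never from a script. Its argument "commands" is a list that holds one entry, the list of rows, each a list of 7 numbers: the shift along the tool's x, y, z in m, then the turn, a rotation vector about the tool's x, y, z in degrees, then the closure, from 0 (fully open) to 1 (shut). A call has 1 to 5 rows; each row is the pose to reach, as a shift and turn from the pose commanded when the call began, along the tool's axes at that moment; what a row does not reach only later rows make up. A row lasts 1/12 s, in which the tool goes at most 41.7 mm and 7.16 degrees, less where a joint would pass 70% of its speed; a pose out of reach is approached as far as the arm can. A call with a gripper value outside its range is refused whole. The fingers move at their own pace and stop on an object; "force" is the grip in N (left out, the last holds). Time passes only in rows, so rows that repeat a pose let the fingers close. It gives the time, the measured TCP pose, the force, the opening and the grip force at its end, in the units of the state.
- arm.state(): the state, without advancing time (a new reading comes with each control period).
- viewer.snapshot(name): name is "side" or "top" or "wrist"; returns a dict with "img" (384x512x3 uint8, red, green, blue), "fovy" (degrees; the focal length in pixels is half the picture's height over the tangent of half this angle, whatever the lens; pixels are square), "cx", "cy" (the principal point, pixels), "position" and "attitude" of the camera in the world; the wrist camera has in their place "mount" (4x4, takes a point from camera to tool coordinates, whose origin is the TCP and whose axes are the flange's). Camera axes: x right, y down, z forward; pixel columns grow to the right and rows downward; lengths in m; the calibration is good to about 2 mm. A picture is of the moment at which its call begins: read the wrist's pose just before it. There is no depth.
- arm.close_job(): hands the job in; it is judged then, once.
The state is a dict: "time": time; "joint_pos": joint angles; "dq": joint speeds; "joint_torque": joint torques, N m; "tool_pos": TCP position; "tool_rot": TCP orientation; "wrist_force": force on the tool from outside, world axes, zero at the start; "ft_torque": the same for the moment, N m; "gripper_width": finger opening in m; "grasp_force": force on a finger pad.
Only numpy, scipy, OpenCV 4.12 (cv2) and the standard library are available. Lean on these libraries where they do the work, as an engineer would, in place of code of your own. Each camera call takes 0.05 s, during which the arm holds its last target. There are 200 camera calls.

TASK

Cramp the pine stile hard against the far fence of the turntable: stand packers from the rack on end in the gap between the stile and the sloping wedge fence, about mid-length (they may lean on that fence), until the wedge, pushed point-down into the space left with its slope towards the sloping fence, binds tight by feel with at least a third of the fence's height of it in the gap and its bottom end clear of the turntable. Leave spare packers in the rack and the other ironmongery and tools where they lie, and finish still holding the wedge, keeping the stack tight.

Things in the scene. Friction and masses are not known exactly. Their poses are not given: they have to be found in the camera images.
- turntable: locked cast-iron turntable, a disc 340 mm across, its flat top 50 mm above the bench. Origin: centre of its underside. Its x points from the wedge fence (robot side) to the far fence, y along the fences; turned at most 0.35 rad from the robot's axes. On it, along +x: wedge fence, gap, stile, far fence; loose ironmongery under 35 mm tall lies round its rim
- far_fence: fixed iron fence across the turntable: an upright plate 150 mm long (y), 14 mm thick, 60 mm high, ribs and bolts behind it. Origin: at the foot (turntable top) of its flat upright inner face, mid-length; the face looks along its -x, towards the stile. Axes parallel to the turntable's
- near_fence: wedge fence, iron, fixed at a setting that differs each time: 120 mm long (y), 60 mm high. Origin: at the foot (turntable top) of its inner face, mid-length; the face looks along +x to the stile and leans back 12 degrees: at height h it is at x = -0.2126 h, so the gap widens upwards. Its ribs and foot reach 83 mm behind it (-x). Axes parallel to the turntable's
- stile: pine door stile offcut standing on edge, loose, up to 4 mm short of the far fence: 44 mm (x) by 180 mm (y) by 70 mm high, 0.2 to 0.35 kg. Origin: centre of its underside; axes nearly parallel to the turntable's. Tight on the far fence its centre is 22 mm from that face, and 11 to 26 mm are then left to fill between it and the foot of the wedge fence
- packer1: one of four equal beech packers: a flat upright strip 6 mm thick (x), 40 mm wide (y), 110 mm tall, its two top corners clipped by 8 mm, 20 g. Starts standing in its slot of the rack, 68 mm of it showing, -18 mm along the rack's x. Origin: centre of its bottom end
- packer2: one of four equal beech packers: a flat upright strip 6 mm thick (x), 40 mm wide (y), 110 mm tall, its two top corners clipped by 8 mm, 20 g. Starts standing in its slot of the rack, 68 mm of it showing, +10 mm along the rack's x. Origin: centre of its bottom end
- packer3: one of four equal beech packers: a flat upright strip 6 mm thick (x), 40 mm wide (y), 110 mm tall, its two top corners clipped by 8 mm, 20 g. Starts standing in its slot of the rack, 68 mm of it showing, +38 mm along the rack's x. Origin: centre of its bottom end
- packer4: one of four equal beech packers: a flat upright strip 6 mm thick (x), 40 mm wide (y), 110 mm tall, its two top corners clipped by 8 mm, 20 g. Starts standing in its slot of the rack, 68 mm of it showing, +66 mm along the rack's x. Origin: centre of its bottom end
- wedge: beech wedge, point down in the rack, -50 mm along the rack's x: 40 mm wide (y), 110 mm tall, 10 mm thick (x) at the bottom, 33 at the top, 60 g. Origin: centre of its bottom end. Flat face at x = +5 mm; sloping face at x = -5 mm - 0.2126 h. With r mm left to fill at turntable-top level it binds about (10 - r) / 0.2126 mm (give or take 4) above the turntable; if r is over 10 it drops through, loose
- rack: fixed wooden rack on the bench, left or right of the turntable: 156 mm long (x), 63 mm wide, 50 mm high. Origin: centre of its underside. Slot floors are 8 mm above the bench; packers and wedge stand in them with 1 mm play each side in x, 1.5 mm in y, their axes parallel to the rack's, which is turned at most 0.2 rad from the robot's
- latch1: blackened iron thumb latch lying on its back plate on the turntable rim, 118 by 26 mm, 31 mm high; not part of the job
- latch2: blackened iron thumb latch lying on its back plate on the turntable rim, 118 by 26 mm, 31 mm high; not part of the job
- latch3: blackened iron thumb latch lying on its back plate on the turntable rim, 118 by 26 mm, 31 mm high; not part of the job
- knob: nickel cabinet knob, 32 mm across, 29 mm high, standing on the turntable rim behind the far fence; not part of the job
- spring_catch: chrome spring catch, 56 by 20 mm, 21 mm high, lying on the turntable rim behind the far fence; not part of the job
- screwdriver: screwdriver, 200 mm, lying on the bench on the robot side; not part of the job
Things that resemble listed ones, but are neither listed nor needed, are in the scene too. Of the things shaped like the wedge, the beech one is meant.

How it is judged:
At the end, for the whole second after the job is handed in: Wedge upright, square to its fence (0.15 rad), within 30 mm of mid-length, bottom 2 to 44 mm above the turntable, squeezed against a packer and the stack on the wedge fence (over 2 N), held by the fingers; stile square on the far fence (2.5 mm, over 2 N); packers on end in the gap or in the rack (z of wedge in the frame of near_fence between 0.002 and 0.044 m and y of wedge in the frame of near_fence between -0.03 and 0.03 m and x of wedge in the frame of near_fence between -0.02 and 0.04 m and angle between wedge's own z axis and vertical below 0.12 rad and angle between the x axis of wedge and the x axis of near_fence, either way round below 0.15 rad and linear speed of wedge below 0.01 m/s and (contact force between near_fence and wedge above 2 N or contact force between near_fence and packer1 above 2 N or contact force between near_fence and packer2 above 2 N or contact force between near_fence and packer3 above 2 N or contact force between near_fence and packer4 above 2 N) and (contact force between wedge and packer1 above 2 N or contact force between wedge and packer2 above 2 N or contact force between wedge and packer3 above 2 N or contact force between wedge and packer4 above 2 N) and contact force between the fingers and wedge above 5 N and contact force between stile and far_fence above 2 N and x of stile in the frame of far_fence above -0.0245 m and angle between the y axis of stile and the y axis of far_fence, either way round below 0.04 rad and angle between stile's own z axis and vertical below 0.06 rad and ((y of packer1 in the frame of near_fence between -0.03 and 0.03 m and x of packer1 in the frame of near_fence between -0.004 and 0.04 m and z of packer1 in the frame of near_fence below 0.008 m and angle between packer1's own z axis and vertical below 0.3 rad) or distance of packer1 from where it was at the start of the episode below 0.02 m) and ((y of packer2 in the frame of near_fence between -0.03 and 0.03 m and x of packer2 in the frame of near_fence between -0.004 and 0.04 m and z of packer2 in the frame of near_fence below 0.008 m and angle between packer2's own z axis and vertical below 0.3 rad) or distance of packer2 from where it was at the start of the episode below 0.02 m) and ((y of packer3 in the frame of near_fence between -0.03 and 0.03 m and x of packer3 in the frame of near_fence between -0.004 and 0.04 m and z of packer3 in the frame of near_fence below 0.008 m and angle between packer3's own z axis and vertical below 0.3 rad) or distance of packer3 from where it was at the start of the episode below 0.02 m) and ((y of packer4 in the frame of near_fence between -0.03 and 0.03 m and x of packer4 in the frame of near_fence between -0.004 and 0.04 m and z of packer4 in the frame of near_fence below 0.008 m and angle between packer4's own z axis and vertical below 0.3 rad) or distance of packer4 from where it was at the start of the episode below 0.02 m)); the arm keeps its last pose, push and grip.
It fails at once if a latch, the knob, the spring catch or the screwdriver is moved by more than 30 mm (distance of any of latch1, latch2, latch3, knob, spring_catch, screwdriver from where it was at the start of the episode above 0.03 m).
It also fails if it takes over 72 s, if anything falls off the work surface, if the arm or the gripper's body presses on something with over 40 N, if the wrist force passes 120 N, or if a joint passes its speed limit or range.

## Working session

There is one attempt and no reset: what is moved stays moved. The work goes in short steps, Python scripts to look and compute and a tool call to move; the robot and the scene stay as the last step left them, time stands still between calls to the robot, and variables do not carry over. Pictures are saved under pics/ and viewed, at most 10 in all, crops included, and the job is handed in when it is done.

Besides the shell and the picture viewer there is one more tool, called after "Request:" as name(argument=value, ...) on one line, values as JSON. drive_tool: Moves the arm, as the interface text tells. Its arguments: {"type":"object","properties":{"commands":{"type":"array"},"force":{"type":"number"}},"required":["commands"]}

```bash
mkdir -p pics
cat > h.py <<'E'
import numpy as np, cv2
from scipy.spatial.transform import Rotation as R
from rig import arm, viewer
def q2R(q): return R.from_quat([q[1],q[2],q[3],q[0]]).as_matrix()
def cam(name):
    st=arm.state(); s=viewer.snapshot(name)
    f=s["img"].shape[0]/2/np.tan(np.radians(s["fovy"])/2)
    if name=="wrist":
        T=np.eye(4);T[:3,:3]=q2R(st["tool_rot"]);T[:3,3]=st["tool_pos"]
        M=T@np.array(s["mount"]);A=M[:3,:3];p=M[:3,3]
    else:
        a=np.array(s["attitude"],float);A=a if a.shape==(3,3) else q2R(a);p=np.array(s["position"])
    return dict(img=s["img"],f=f,cx=s["cx"],cy=s["cy"],A=A,p=p)
def save(c,n,box=None,k=1):
    im=c["img"][:,:,::-1]
    if box: x0,y0,x1,y1=box; im=im[y0:y1,x0:x1]
    if k!=1: im=cv2.resize(im,None,fx=k,fy=k,interpolation=cv2.INTER_CUBIC)
    cv2.imwrite(f"pics/{n}.png",im)
def pt(c,u,v,z):
    d=c["A"]@np.array([(u-c["cx"])/c["f"],(v-c["cy"])/c["f"],1]); return c["p"]+d*(z-c["p"][2])/d[2]
def proj(c,P):
    q=(np.atleast_2d(P)-c["p"])@c["A"]; return np.c_[q[:,0]/q[:,2]*c["f"]+c["cx"],q[:,1]/q[:,2]*c["f"]+c["cy"]]
E
python3 - <<'E'
from h import *
import pickle
s=arm.state(); print({k:np.round(v,3) for k,v in s.items()})
C={}
for n in ["top","side","wrist"]:
    c=cam(n); C[n]=c; print(n,c["f"],c["cx"],c["cy"],c["p"],c["A"].round(3).tolist())
pickle.dump(C,open("c0.pkl","wb"))
im=np.vstack([np.hstack([C["top"]["img"],C["side"]["img"]])])[:,:,::-1]
save(C["top"],"top0",None,1.5)
save(C["side"],"side0",None,1.5)
E
```

```text
{'time': np.float64(0.0), 'joint_pos': array([-1.251,  0.312,  0.014,  1.513, -0.004,  1.319, -0.027]), 'dq': array([-0.001,  0.001, -0.   ,  0.   ,  0.   , -0.   ,  0.001]), 'joint_torque': array([-0.0000e+00, -3.7992e+01,  1.4600e-01, -2.3059e+01,  1.2000e-02,
        1.4000e-02,  0.0000e+00]), 'tool_pos': array([0.194, 0.514, 0.216]), 'tool_rot': array([-0.   ,  0.18 ,  0.984, -0.001]), 'wrist_force': array([-0.222,  0.043,  1.142]), 'ft_torque': array([ 0.051, -0.012,  0.07 ]), 'grasp_force': np.float64(0.0), 'gripper_width': np.float64(0.085)}
top 425.40338857142416 255.1624354787406 184.99799848019023 [ 0.34497942 -0.08820687  1.0342186 ] [[0.027, -0.988, 0.153], [-0.999, -0.024, 0.025], [-0.021, -0.153, -0.988]]
side 437.2705508439839 247.37738410827734 190.9702376958461 [ 0.46671078 -0.80571997  0.73425346] [[0.998, -0.052, 0.025], [-0.054, -0.683, 0.729], [-0.021, -0.729, -0.684]]
wrist 276.57497439335253 250.4695432355586 195.73490860575285 [0.12507634 0.5398848  0.37237217] [[0.354, 0.894, 0.274], [0.935, -0.337, -0.106], [-0.002, 0.294, -0.956]]
```

View pics/top0.png

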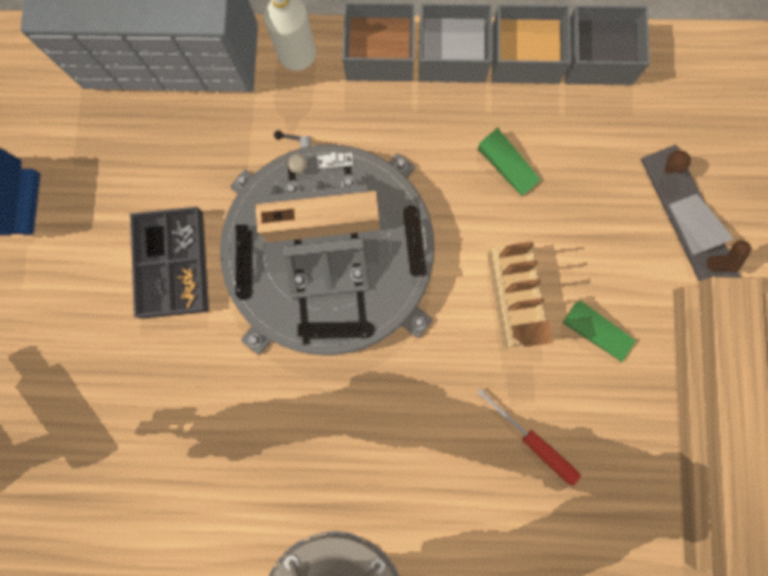

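View pics/side0.png

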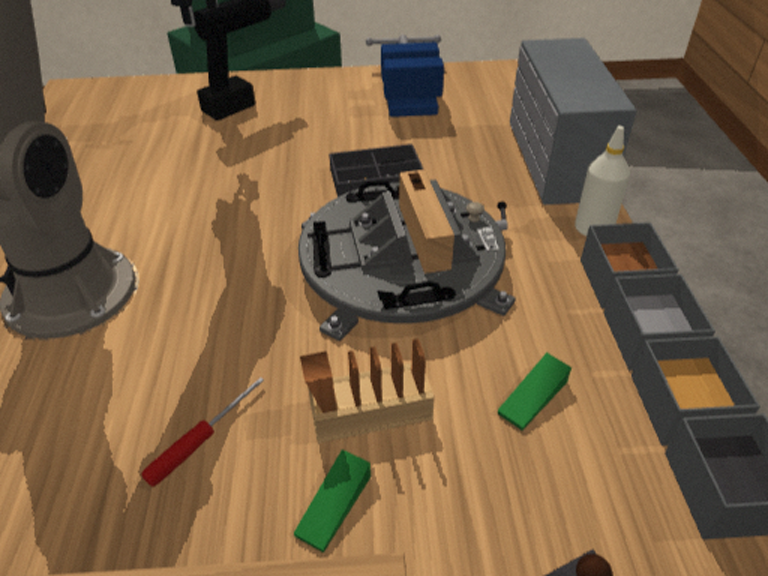

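Top view (1.5x): things shaped like the wedge are the green ones at (509,160) and (600,330), and the beech one standing in the rack at (531,333). The beech one is meant. The packers are at (517,248), (520,268), (523,287) and (526,306). The turntable is centred at about (327,250), with the stile at (317,213) and the wedge fence at (327,267). Next I'll get coarse positions and one close crop.

Run:
```python
from h import *
import pickle
C=pickle.load(open("c0.pkl","rb")); t=C["top"]; s=C["side"]
P=lambda c,u,v,z:print((u,v),pt(c,u/1.5,v/1.5,z).round(4))
P(t,327,248,.05)
for u,v,z in [(531,330,.1),(517,248,.118),(490,250,.05),(505,347,.05),(314,201,.12),(258,212,.12),(378,197,.12)]: P(t,u,v,z)
print('fence top edge'); P(t,291,243,.11);P(t,365,237,.11)
a=C["top"]["img"];b=C["side"]["img"]
f=lambda im,x0,y0,x1,y1,w,h:cv2.resize(im[y0:y1,x0:x1],(w,h),interpolation=cv2.INTER_CUBIC)
top=np.hstack([f(a,165,115,280,205,460,360),f(a,320,150,390,240,280,360)])
bot=np.hstack([f(b,195,220,295,280,370,222),f(b,240,105,340,165,370,222)])
cv2.imwrite("pics/comp0.png",np.vstack([top,bot])[:,:,::-1])
```

```text
(327, 248) [0.542  0.0256 0.05  ]
(531, 330) [ 0.4172 -0.2828  0.1   ]
(517, 248) [ 0.5348 -0.2597  0.118 ]
(490, 250) [ 0.5447 -0.2303  0.05  ]
(505, 347) [ 0.3941 -0.2534  0.05  ]
(314, 201) [0.5985 0.0396 0.12  ]
(258, 212) [0.5799 0.122  0.12  ]
(378, 197) [ 0.6066 -0.055   0.12  ]
fence top edge
(291, 243) [0.5363 0.0724 0.11  ]
(365, 237) [ 0.5479 -0.0371  0.11  ]
```

View pics/comp0.png

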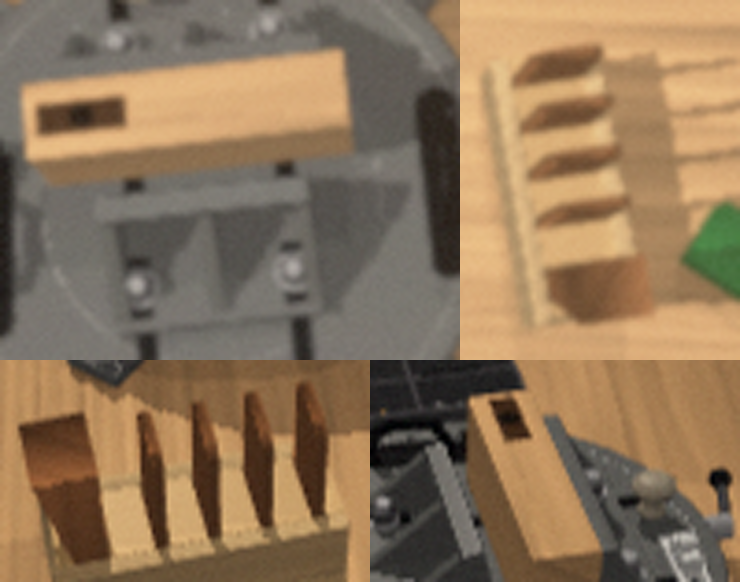

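```bash
cat >> h.py <<'E'
def Rt(yaw,tilt=0):
    """tool y along -y of a frame at yaw (rad), tool x along its +x, z down; tilt (deg) leans tool top to frame -x"""
    B=np.array([[np.cos(yaw),-np.sin(yaw),0],[np.sin(yaw),np.cos(yaw),0],[0,0,1]])
    return B@R.from_euler('y',-tilt,degrees=True).as_matrix()@np.diag([1.,-1,-1])
def plan(ways,p=None,A=None,step=.2,ang=34):
    """print per call the final row (mm, deg) in tool axes"""
    s=arm.state(); p=np.array(s["tool_pos"]) if p is None else p; A=q2R(s["tool_rot"]) if A is None else A
    for q,B in ways:
        q=np.array(q,float); rv=R.from_matrix(A.T@B).as_rotvec()
        n=max(1,int(np.ceil(max(np.linalg.norm(q-p)/step,np.degrees(np.linalg.norm(rv))/ang))))
        for i in range(n):
            F=A@R.from_rotvec(rv*i/n).as_matrix()
            print(i+1,n,'mm',((q-p)/n@F*1000).round(1),'deg',np.degrees(rv/n).round(2))
        p,A=q,B
E
python3 - <<'E'
from h import *
plan([((.50,.04,.33),Rt(.14))])
E
```

```text
1 5 mm [-90.7 -67.1 -22.7] deg [-1.000e-02  3.000e-02  3.025e+01]
2 5 mm [-112.1  -12.2  -22.7] deg [-1.000e-02  3.000e-02  3.025e+01]
3 5 mm [-103.    45.9  -22.8] deg [-1.000e-02  3.000e-02  3.025e+01]
4 5 mm [-65.8  91.6 -22.8] deg [-1.000e-02  3.000e-02  3.025e+01]
5 5 mm [-10.7 112.3 -22.8] deg [-1.000e-02  3.000e-02  3.025e+01]
```

Request:
drive_tool(commands=[[[-0.091,-0.067,-0.023,0,0,30,0],[-0.091,-0.067,-0.023,0,0,30,0],[-0.091,-0.067,-0.023,0,0,30,0],[-0.091,-0.067,-0.023,0,0,30,0],[-0.091,-0.067,-0.023,0,0,30,0]]])

```text
time: 0.57
tool_pos: [0.258, 0.4178, 0.2405]
tool_rot: [0.0, 0.432, 0.902, 0.001]
wrist_force: [-0.2, 0.2, 0.5]
gripper_width: 0.0852
grasp_force: 0.0
```

Request:
drive_tool(commands=[[[-0.112,-0.012,-0.023,0,0,30,0],[-0.112,-0.012,-0.023,0,0,30,0],[-0.112,-0.012,-0.023,0,0,30,0],[-0.112,-0.012,-0.023,0,0,30,0],[-0.112,-0.012,-0.023,0,0,30,0]]])

```text
time: 0.98
tool_pos: [0.3182, 0.3248, 0.2631]
tool_rot: [-0.0, 0.649, 0.761, 0.0]
wrist_force: [-0.3, 0.7, -0.5]
gripper_width: 0.0853
grasp_force: 0.0
```

Request:
drive_tool(commands=[[[-0.103,0.046,-0.023,0,0,30,0],[-0.103,0.046,-0.023,0,0,30,0],[-0.103,0.046,-0.023,0,0,30,0],[-0.103,0.046,-0.023,0,0,30,0],[-0.103,0.046,-0.023,0,0,30,0]]])

```text
time: 1.4
tool_pos: [0.3798, 0.2316, 0.2858]
tool_rot: [-0.0, 0.823, 0.568, 0.0]
wrist_force: [-0.3, 0.7, -0.1]
gripper_width: 0.0853
grasp_force: 0.0
```

Request:
drive_tool(commands=[[[-0.066,0.092,-0.023,0,0,30,0],[-0.066,0.092,-0.023,0,0,30,0],[-0.066,0.092,-0.023,0,0,30,0],[-0.066,0.092,-0.023,0,0,30,0],[-0.066,0.092,-0.023,0,0,30,0]]])

```text
time: 1.82
tool_pos: [0.4424, 0.1381, 0.3085]
tool_rot: [-0.0, 0.941, 0.337, -0.0]
wrist_force: [-0.7, 0.3, -0.9]
gripper_width: 0.0856
grasp_force: 0.0
```

Request:
drive_tool(commands=[[[-0.011,0.112,-0.023,0,0,30,0],[-0.011,0.112,-0.023,0,0,30,0],[-0.011,0.112,-0.023,0,0,30,0],[-0.011,0.112,-0.023,0,0,30,0],[-0.011,0.112,-0.023,0,0,30,0]]])

```text
time: 2.23
tool_pos: [0.5049, 0.0451, 0.3309]
tool_rot: [-0.0, 0.997, 0.083, -0.001]
wrist_force: [-0.1, 0.5, -0.8]
gripper_width: 0.0855
grasp_force: 0.0
```

Run:
```python
from h import *
import pickle
s=arm.state(); print(s["time"],s["tool_pos"],s["joint_pos"].round(2) if hasattr(s["joint_pos"],'round') else s["joint_pos"]); print(arm.nose_length, q2R(s["tool_rot"]).round(3))
c=cam("wrist"); pickle.dump(c,open("c1.pkl","wb")); save(c,"w1",None,1.5)
plan([((.47,-.15,.30),Rt(.15)),((.46,-.26,.28),Rt(.15))])
```

```text
2.2333 [0.50493078 0.04514239 0.33090808] [-0.67  0.21  0.69  1.41 -0.14  1.57 -1.4 ]
0.025 [[ 0.986  0.165 -0.002]
 [ 0.165 -0.986  0.001]
 [-0.002 -0.001 -1.   ]]
1 2 mm [-33.6  94.1  15.2] deg [-0.06  0.07  0.61]
2 2 mm [-32.6  94.5  15.3] deg [-0.06  0.07  0.61]
1 1 mm [-26.3 107.3  20. ] deg [0. 0. 0.]
```

View pics/w1.png

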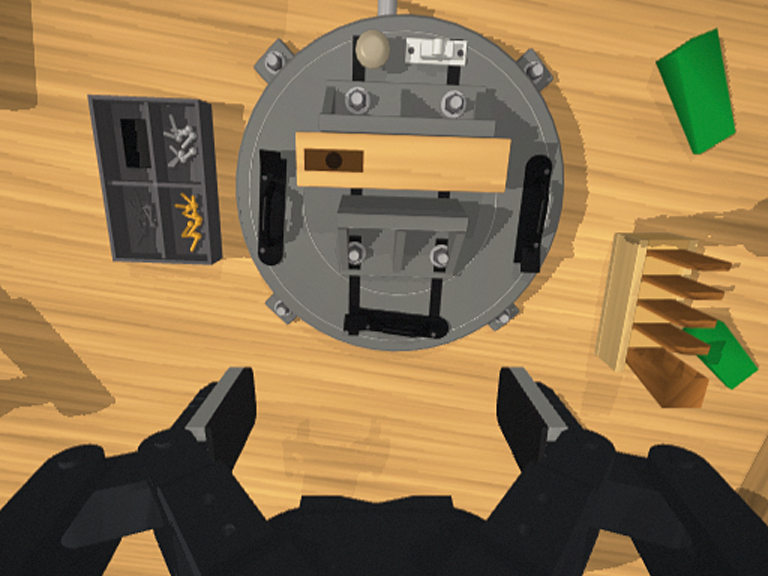

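Run:
```python
from h import *
import pickle
c=pickle.load(open("c1.pkl","rb")); save(c,"w1c",(190,65,350,185),5)
```

```text
(no output)
```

View pics/w1c.png

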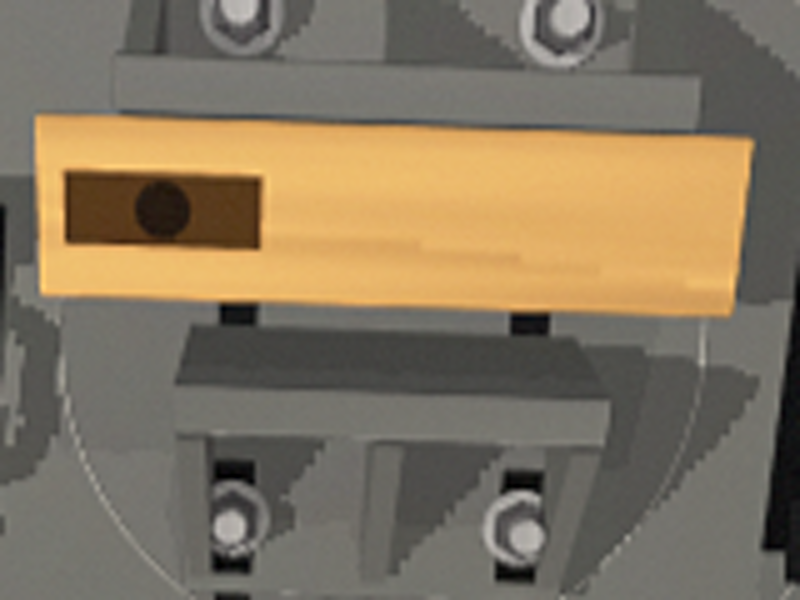

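Request:
drive_tool(commands=[[[-0.034,0.094,0.015,0,0,0,0.2],[-0.034,0.094,0.015,0,0,0,0.2],[-0.034,0.094,0.015,0,0,0,0.2],[-0.034,0.094,0.015,0,0,0,0.2],[-0.034,0.094,0.015,0,0,0,0.2]]])

```text
time: 2.7
tool_pos: [0.4858, -0.0523, 0.3162]
tool_rot: [-0.001, 0.996, 0.085, -0.001]
wrist_force: [-0.0, 1.3, -0.9]
gripper_width: 0.0688
grasp_force: 0.0
```

Request:
drive_tool(commands=[[[-0.034,0.094,0.015,0,0,0,0.2],[-0.034,0.094,0.015,0,0,0,0.2],[-0.034,0.094,0.015,0,0,0,0.2],[-0.034,0.094,0.015,0,0,0,0.2],[-0.034,0.094,0.015,0,0,0,0.2]]])

```text
time: 3.12
tool_pos: [0.4687, -0.1505, 0.3014]
tool_rot: [-0.001, 0.996, 0.084, -0.0]
wrist_force: [1.3, 0.8, 0.8]
gripper_width: 0.0683
grasp_force: 0.0
```

Request:
drive_tool(commands=[[[-0.066,0.105,0.02,0,0,0,0.2],[-0.066,0.105,0.02,0,0,0,0.2],[-0.066,0.105,0.02,0,0,0,0.2],[-0.066,0.105,0.02,0,0,0,0.2],[-0.066,0.105,0.02,0,0,0,0.2]]])

```text
time: 3.53
tool_pos: [0.4201, -0.2668, 0.2815]
tool_rot: [-0.001, 0.997, 0.082, -0.0]
wrist_force: [0.8, 0.3, 0.1]
gripper_width: 0.0689
grasp_force: 0.0
```

Run:
```python
from h import *
import pickle
s=arm.state(); print(s["time"],s["tool_pos"],s["gripper_width"])
c=cam("wrist"); pickle.dump(c,open("c2.pkl","wb"))
u=proj(c,[[.47,-.26,.1]])[0]; print(u)
save(c,"w2",None,1.5)
```

```text
3.5333 [ 0.42007278 -0.26682358  0.28152774] 0.06885532865406675
[251.09490293 132.72341021]
```

View pics/w2.png

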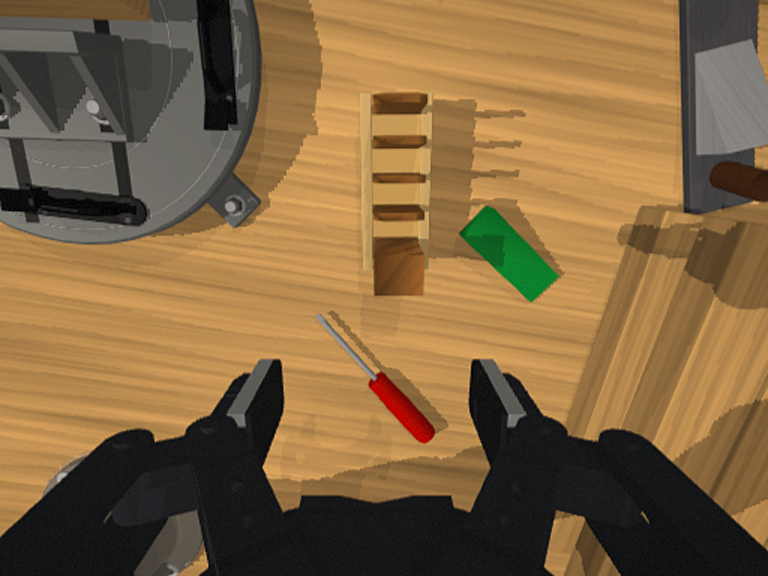

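w1c shows the inner face of the wedge fence, with its foot edge from (190,325) to (575,338) and its top edge from (178,385) to (608,402). The far fence's top inner edge runs from (115,108) to (697,130), and the stile's near top edge from (40,295) to (733,315). w2 shows the rack and packers at x≈400, y from 100 to 215, and the wedge at (399,265).

Run:
```python
from h import *
import pickle
from scipy.optimize import least_squares
c=pickle.load(open("c1.pkl","rb"))
g=lambda u,v,z:pt(c,190+u/5-.4,65+v/5-.4,z)
nf=[g(190,325,.05),g(575,338,.05)]; nt=[g(178,385,.11),g(608,402,.11)]
ff=[g(115,108,.11),g(697,130,.11)]; fo=[g(113,57,.11),g(698,78,.11)]
sn=[g(40,295,.12),g(733,315,.12)]; sf=[g(37,115,.12),g(752,138,.12)]
def yaw(a): d=a[0]-a[1]; return np.arctan2(-d[0],d[1])
for n,a in dict(nf=nf,nt=nt,ff=ff,fo=fo,sn=sn,sf=sf).items(): print(n,np.mean(a,0).round(4),'yaw',round(yaw(a),4),'len',np.linalg.norm(a[0]-a[1]).round(4))
y=np.mean([yaw(a) for a in (nt,ff,fo)]); ex=np.array([np.cos(y),np.sin(y)]); ey=np.array([-ex[1],ex[0]])
for n,a in dict(nf=nf,nt=nt,ff=ff,fo=fo,sn=sn,sf=sf).items(): m=np.mean(a,0)[:2]; print(n,'ex',(m@ex*1000).round(1),'ey',(m@ey*1000).round(1))
c=pickle.load(open("c2.pkl","rb")); save(c,"w2c",(225,50,305,205),3.8)
```

```text
nf [0.5535 0.0281 0.05  ] yaw 0.1335 len 0.1189
nt [0.5416 0.0262 0.11  ] yaw 0.1274 len 0.1162
ff [0.6102 0.0357 0.11  ] yaw 0.131 len 0.1486
fo [0.6221 0.0381 0.11  ] yaw 0.133 len 0.1478
sn [0.5646 0.0328 0.12  ] yaw 0.1384 len 0.1788
sf [0.6072 0.0387 0.12  ] yaw 0.1362 len 0.1779
nf ex 552.5 ey -44.1
nt ex 540.4 ey -44.5
ff ex 609.7 ey -44.0
fo ex 621.8 ey -43.2
sn ex 564.0 ey -40.9
sf ex 607.1 ey -40.6
```

View pics/w2c.png

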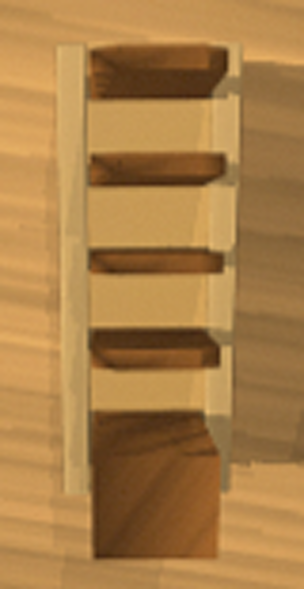

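Run:
```python
from h import *
import pickle
c=pickle.load(open("c2.pkl","rb"))
g=lambda u,v,z:pt(c,225+u/3.8-.4,50+v/3.8-.4,z)[:2]
w=g(156,504,.118); p4=g(160,57,.118); print(w,p4,np.linalg.norm(p4-w)); d=p4-w; print('yaw',np.arctan2(d[1],d[0]))
a,b=g(58,47,.05),g(66,490,.05); d=a-b; print(a,b,np.linalg.norm(d),np.arctan2(d[1],d[0]))
for v in (163,261,355): print(g(157,v,.118))
print([np.linalg.norm(g(93,557,.118)-g(218,557,.118)),np.linalg.norm(g(156,452,.118)-g(156,557,.118))])
```

```text
[ 0.41719767 -0.28633092] [ 0.54343719 -0.26454587] 0.1281054501567256
yaw 0.17088608860027238
[ 0.55113232 -0.23205707] [ 0.40043986 -0.25821575] 0.1529460565710277 0.17187706906245032
[ 0.51609601 -0.2686694 ]
[ 0.48955557 -0.27349466]
[ 0.4627418  -0.27836962]
[np.float64(0.03984782487782003), np.float64(0.0340075986444123)]
```

The measured rack geometry is consistent: wedge top to packer4 is 128 mm against 127.5 nominal. The gap to fill is about 12–13.5 mm, so one packer leaves r≈6–7 mm. I'll take packer4.

Run:
```python
from h import *
plan([((.5434,-.2645,.18),Rt(.171)),((.5434,-.2645,.111),Rt(.171))])
```

```text
1 1 mm [120.1  20.2 101.6] deg [-0.13 -0.05 -0.21]
1 1 mm [ 0.  0. 69.] deg [0. 0. 0.]
```

Request:
drive_tool(commands=[[[0.12,0.02,0.1,0,0,0,0.2],[0.12,0.02,0.1,0,0,0,0.2],[0.12,0.02,0.1,0,0,0,0.2],[0.12,0.02,0.1,0,0,0,0.2],[0.12,0.02,0.1,0,0,0,0.2]]])

```text
time: 4.0
tool_pos: [0.5471, -0.2578, 0.1739]
tool_rot: [-0.004, 0.996, 0.089, -0.003]
wrist_force: [0.2, 1.8, -0.8]
gripper_width: 0.0685
grasp_force: 0.0
```

Run:
```python
from h import *
plan([((.5434,-.2645,.111),Rt(.171))])
c=cam("wrist"); save(c,"w3",None,1.5)
```

```text
1 1 mm [-4.5  6.5 62.9] deg [-0.51  0.31  0.38]
```

View pics/w3.png

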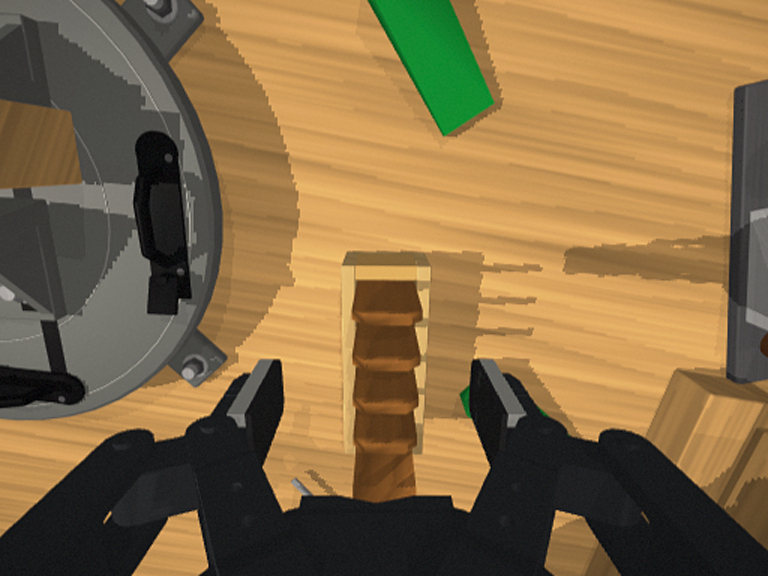

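w3 shows packer4's top at (387,316), while the jaw centre is at about 376. It needs about 6.5 mm in tool y, which matches the plan.

Request:
drive_tool(commands=[[[-0.004,0.0065,0.03,-0.5,0.3,0.4,0.2],[-0.004,0.0065,0.03,-0.5,0.3,0.4,0.2],[-0.004,0.0065,0.03,-0.5,0.3,0.4,0.2]]])

```text
time: 4.3
tool_pos: [0.5381, -0.2726, 0.1517]
tool_rot: [0.003, 0.997, 0.079, 0.002]
wrist_force: [0.4, 0.1, 0.4]
gripper_width: 0.0684
grasp_force: 0.0
```

Run:
```python
from h import *
plan([((.5434,-.2645,.111),Rt(.171))])
```

```text
1 1 mm [ 6.4 -7.4 40.6] deg [ 0.32 -0.22 -0.79]
```

Request:
drive_tool(commands=[[[0.006,-0.007,0.02,0,0,-0.5,0.2],[0.006,-0.007,0.02,0,0,-0.5,0.2],[0.006,-0.007,0.02,0,0,-0.5,0.2],[0.006,-0.007,0.02,0,0,-0.5,0.2],[0.006,-0.007,0.02,0,0,-0.5,0.2]]])

```text
time: 4.72
tool_pos: [0.544, -0.2682, 0.1337]
tool_rot: [0.005, 0.997, 0.082, 0.004]
wrist_force: [0.8, 0.4, -0.8]
gripper_width: 0.0685
grasp_force: 0.0
```

Run:
```python
from h import *
plan([((.5434,-.2645,.111),Rt(.171))])
```

```text
1 1 mm [-0.2 -4.  22.7] deg [ 0.59 -0.42 -0.42]
```

Request:
drive_tool(commands=[[[0,-0.004,0.0225,0.5,-0.4,-0.4,0.2],[0,-0.004,0.0225,0.5,-0.4,-0.4,0.2],[0,-0.004,0.0225,0.5,-0.4,-0.4,0.2],[0,-0.004,0.0225,0.5,-0.4,-0.4,0.2],[0,-0.004,0.0225,0.5,-0.4,-0.4,0.2]]])

```text
time: 5.13
tool_pos: [0.5434, -0.2645, 0.1106]
tool_rot: [0.001, 0.996, 0.085, -0.0]
wrist_force: [-0.3, 0.1, -0.0]
gripper_width: 0.0683
grasp_force: 0.0
```

Request:
drive_tool(commands=[[[0,0,0,0,0,0,0.9],[0,0,0,0,0,0,0.9],[0,0,0,0,0,0,0.9],[0,0,0,0,0,0,0.9],[0,0,0,0,0,0,0.9]]], force=40)

```text
time: 5.55
tool_pos: [0.543, -0.2637, 0.1094]
tool_rot: [0.0, 0.996, 0.085, -0.001]
wrist_force: [0.8, 0.4, 0.7]
gripper_width: 0.0094
grasp_force: 0.0
```

Request:
drive_tool(commands=[[[0,0,0,0,0,0,0.9],[0,0,0,0,0,0,0.9]]])

```text
time: 5.72
tool_pos: [0.5429, -0.2637, 0.1093]
tool_rot: [0.0, 0.996, 0.085, -0.001]
wrist_force: [0.1, -0.4, 0.2]
gripper_width: 0.0084
grasp_force: 0.0
```

Run:
```python
from h import *
s=arm.state()
plan([((.5434,-.2645,.111),Rt(.171)),((.5434,-.2645,.235),Rt(.131)),((.53,-.1,.235),Rt(.131,12)),((.5535,.028,.235),Rt(.131,12))])
```

```text
1 1 mm [ 0.3  0.9 -1.7] deg [-0.    0.11 -0.02]
1 1 mm [   0.    0. -124.] deg [0.   0.   2.29]
1 1 mm [   8.2 -164.8    0. ] deg [-0. 12.  0.]
1 1 mm [  39.1 -123.8    8.3] deg [0. 0. 0.]
```

The fingers closed past it. Look.

Run:
```python
from h import *
c=cam("wrist"); d=cam("side")
a=cv2.resize(c["img"][180:384,170:340],None,fx=2.35,fy=2.35,interpolation=cv2.INTER_CUBIC)
b=cv2.resize(d["img"][180:320,160:300],(400,400),interpolation=cv2.INTER_CUBIC)
H=480; b2=np.zeros((a.shape[0],400,3),np.uint8); b2[:400]=b
cv2.imwrite("pics/w4.png",np.hstack([a,b2])[:,:,::-1])
```

```text
(no output)
```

View pics/w4.png

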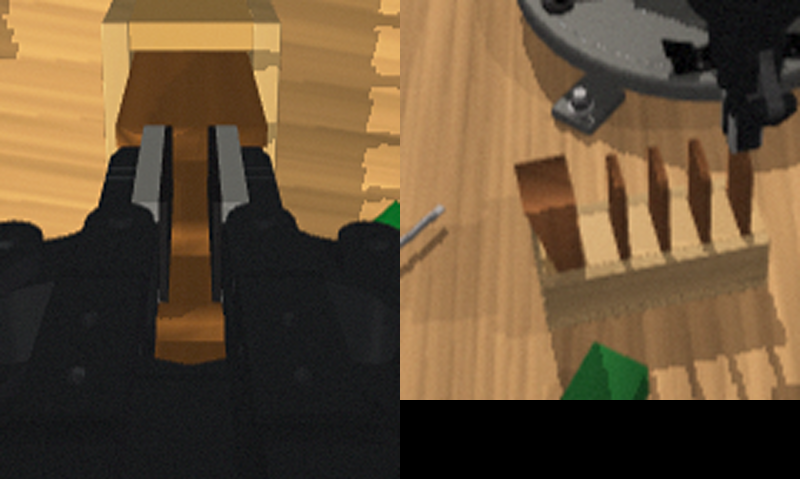

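Run:
```python
from h import *
c=cam("wrist"); s=arm.state(); p=np.array(s["tool_pos"]);A=q2R(s["tool_rot"])
f=lambda P:((proj(c,P)-[170,180])*2.35).round(0).tolist()
print('TCP',f(p),'tip',f(p+A@[0,0,.025]),'tip+11x',f(p+A@[.011,0,.025]),'tip18',f(p+A@[.011,0,.012]))
ex=np.array([np.cos(.171),np.sin(.171),0])
for k in range(4): print('p',4-k,f(np.array([.5434,-.2645,.118])-ex*.028*k))
print('rack end top', f(np.array([.5434,-.2645,.05])+ex*.012))
print(s["joint_pos"],s["tool_pos"])
```

```text
TCP [[186.0, 137.0]] tip [[186.0, 100.0]] tip+11x [[186.0, 66.0]] tip18 [[186.0, 82.0]]
p 4 [[189.0, 151.0]]
p 3 [[189.0, 247.0]]
p 2 [[189.0, 333.0]]
p 1 [[189.0, 412.0]]
rack end top [[189.0, 28.0]]
[-0.08200576  0.59164524  0.77016696  1.53423866 -0.42954195  1.19321316
 -0.63647307] [ 0.54292183 -0.26367334  0.10928177]
```

Run:
```python
from h import *
d=cam("side"); s=arm.state(); p=np.array(s["tool_pos"]);A=q2R(s["tool_rot"])
f=lambda P:((proj(d,P)-[160,180])*2.857+[400,0]).round(0).tolist()
for z in (.025,0,-.02,-.04): print(z,f(p+A@[0,0,z]))
print('p4 top',f([.5434,-.2645,.118]),'p3',f([.5158,-.2693,.118]),'p4 rack',f([.5434,-.2645,.05]))
print(viewer.snapshot("wrist")["mount"])
```

```text
0.025 [[739.0, 179.0]]
0 [[740.0, 155.0]]
-0.02 [[741.0, 135.0]]
-0.04 [[742.0, 113.0]]
p4 top [[741.0, 147.0]] p3 [[700.0, 155.0]] p4 rack [[738.0, 212.0]]
[[ 8.90715098e-05 -9.55429018e-01 -2.95220908e-01  7.59822805e-02]
 [ 9.99999982e-01  1.34259229e-04 -1.32794305e-04  9.48433366e-04]
 [ 1.66511663e-04 -2.95220890e-01  9.55429013e-01 -1.56476257e-01]
 [ 0.00000000e+00  0.00000000e+00  0.00000000e+00  1.00000000e+00]]
```

The evidence (wrist and side views, no contact) suggests the tips are still above the packer tops. I'll open and go 25 mm lower, which is also safe by the nominal geometry.

Request:
drive_tool(commands=[[[0,0,0,0,0,0,0.3],[0,0,0,0,0,0,0.3],[0,0,0,0,0,0,0.3],[0,0,0,0,0,0,0.3],[0,0,0,0,0,0,0.3]]])

```text
time: 6.38
tool_pos: [0.543, -0.2637, 0.1093]
tool_rot: [0.0, 0.996, 0.085, -0.001]
wrist_force: [-0.0, 0.9, 0.3]
gripper_width: 0.0604
grasp_force: 0.0
```

Request:
drive_tool(commands=[[[0,0,0.008,0,0,0,0.3],[0,0,0.016,0,0,0,0.3],[0,0,0.024,0,0,0,0.3],[0,0,0.024,0,0,0,0.3],[0,0,0.024,0,0,0,0.3]]])

```text
time: 6.8
tool_pos: [0.5422, -0.2632, 0.0841]
tool_rot: [-0.0, 0.996, 0.085, -0.002]
wrist_force: [-0.7, 0.4, 0.2]
gripper_width: 0.0603
grasp_force: 0.0
```

Request:
drive_tool(commands=[[[0,0,0,0,0,0,0.9],[0,0,0,0,0,0,0.9],[0,0,0,0,0,0,0.9],[0,0,0,0,0,0,0.9],[0,0,0,0,0,0,0.9]]], force=40)

```text
time: 7.22
tool_pos: [0.5432, -0.2641, 0.0859]
tool_rot: [0.0, 0.996, 0.085, -0.0]
wrist_force: [0.6, 0.6, 1.4]
gripper_width: 0.0379
grasp_force: 40.2
```

Request:
drive_tool(commands=[[[0,0,0,0,0,0,0.3],[0,0,0,0,0,0,0.3],[0,0,0,0,0,0,0.3],[0,0,0,0,0,0,0.3]]])

```text
time: 7.55
tool_pos: [0.5428, -0.2635, 0.0852]
tool_rot: [-0.0, 0.996, 0.085, -0.001]
wrist_force: [0.5, 0.7, 0.1]
gripper_width: 0.0599
grasp_force: 0.0
```

Request:
drive_tool(commands=[[[0,0,0.006,0,0,0,0.3],[0,0,0.012,0,0,0,0.3],[0,0,0.012,0,0,0,0.3]]])

```text
time: 7.8
tool_pos: [0.5418, -0.2628, 0.0715]
tool_rot: [-0.001, 0.996, 0.085, -0.002]
wrist_force: [-0.6, 0.1, -0.6]
gripper_width: 0.0599
grasp_force: 0.0
```

Request:
drive_tool(commands=[[[0,0,0,0,0,0,0.9],[0,0,0,0,0,0,0.9],[0,0,0,0,0,0,0.9],[0,0,0,0,0,0,0.9],[0,0,0,0,0,0,0.9]]], force=40)

```text
time: 8.22
tool_pos: [0.5429, -0.2638, 0.0735]
tool_rot: [0.0, 0.996, 0.085, -0.001]
wrist_force: [-0.4, 0.1, -1.0]
gripper_width: 0.0391
grasp_force: 40.1
```

Run:
```python
from h import *
c=cam("wrist"); d=cam("side")
a=cv2.resize(c["img"][150:384,150:350],None,fx=2,fy=2,interpolation=cv2.INTER_CUBIC)
b=cv2.resize(d["img"][180:300,200:320],(400,400),interpolation=cv2.INTER_CUBIC)
b2=np.zeros((a.shape[0],400,3),np.uint8); b2[:400]=b
cv2.imwrite("pics/w5.png",np.hstack([a,b2])[:,:,::-1])
```

```text
(no output)
```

View pics/w5.png

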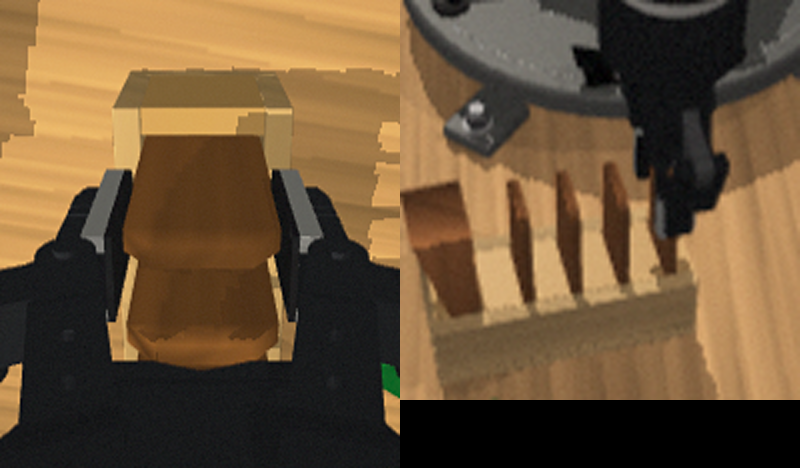

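w5 confirms a grip on packer4: the opening is 39 mm at 40 N and the tips are about 22 mm below its top. Effectively, the fingertips sit about 22 mm above the reported TCP height. Lifting.

```bash
cat >> h.py <<'E'
Y=.131; EX=np.array([np.cos(Y),np.sin(Y),0]); EY=np.array([-EX[1],EX[0],0]); NF=np.array([.5539,.0284,.05])
def fr(x,y,z): return NF+EX*x+EY*y+np.array([0,0,z])
def infr(p): d=np.array(p)-NF; return np.array([d@EX,d@EY,d[2]])
E
python3 - <<'E'
from h import *
s=arm.state(); p=np.array(s["tool_pos"]);p1=p+[0,0,.17]
o=np.array([.0004,.0008,.0655]); B=Rt(Y,12)
T=lambda x,y,z:fr(x,y,z)-B@o
print(T(.005,0,.09),T(.005,0,0))
plan([(p1,Rt(.171)),(T(.005,0,.10),B),(T(.005,0,.0),B)])
E
```

```text
[0.54486322 0.02801628 0.2039855 ] [0.54486322 0.02801628 0.1139855 ]
1 1 mm [  -0.3    0.  -170. ] deg [ 0.    0.1  -0.02]
1 2 mm [  25.8 -143.6   14.7] deg [-0.12  6.    1.14]
2 2 mm [  21.2 -144.1   16.9] deg [-0.12  6.    1.14]
1 1 mm [-20.8   0.   97.8] deg [0. 0. 0.]
```

Request:
drive_tool(commands=[[[0,0,-0.034,0,0,0,0.9],[0,0,-0.068,0,0,0,0.9],[0,0,-0.102,0,0,0,0.9],[0,0,-0.136,0,0,0,0.9],[0,0,-0.17,0,0,0,0.9]]], force=60)

```text
time: 8.73
tool_pos: [0.5429, -0.2636, 0.2451]
tool_rot: [0.0, 0.996, 0.085, -0.001]
wrist_force: [0.9, -0.1, 0.3]
gripper_width: 0.0382
grasp_force: 62.0
```

Request:
drive_tool(commands=[[[0.026,-0.144,0.015,0,6,1.1,0.9],[0.026,-0.144,0.015,0,6,1.1,0.9],[0.026,-0.144,0.015,0,6,1.1,0.9],[0.026,-0.144,0.015,0,6,1.1,0.9],[0.026,-0.144,0.015,0,6,1.1,0.9]]])

```text
time: 9.15
tool_pos: [0.5447, -0.1082, 0.2271]
tool_rot: [-0.008, 0.995, 0.081, 0.051]
wrist_force: [0.4, 1.0, 0.3]
gripper_width: 0.0381
grasp_force: 62.1
```

Request:
drive_tool(commands=[[[0.021,-0.144,0.017,0,6,1.1,0.9],[0.021,-0.144,0.017,0,6,1.1,0.9],[0.021,-0.144,0.017,0,6,1.1,0.9],[0.021,-0.144,0.017,0,6,1.1,0.9],[0.021,-0.144,0.017,0,6,1.1,0.9]]])

```text
time: 9.57
tool_pos: [0.5439, 0.0364, 0.2126]
tool_rot: [-0.011, 0.992, 0.071, 0.102]
wrist_force: [-0.3, 0.5, -0.3]
gripper_width: 0.0384
grasp_force: 62.1
```

Request:
drive_tool(commands=[[[0,0,0,0,0,0,0.9],[0,0,0,0,0,0,0.9]]])

```text
time: 9.73
tool_pos: [0.5452, 0.0266, 0.214]
tool_rot: [-0.008, 0.992, 0.065, 0.103]
wrist_force: [0.6, -0.6, 0.3]
gripper_width: 0.0379
grasp_force: 62.1
```

Run:
```python
from h import *
s=arm.state(); print(s["time"],s["tool_pos"],s["gripper_width"],s["wrist_force"])
o=np.array([.0004,.0008,.0655]); B=Rt(Y,12)
T=lambda x,y,z:fr(x,y,z)-B@o
A=q2R(s["tool_rot"]); print('bottom in fence',infr(np.array(s["tool_pos"])+A@o))
plan([(T(.005,0,.10),B),(T(.005,0,.0),B)])
c=cam("wrist"); d=cam("side")
a=cv2.resize(c["img"][60:260,150:350],(560,560),interpolation=cv2.INTER_CUBIC)
b=cv2.resize(d["img"][90:210,200:320],(240,240),interpolation=cv2.INTER_CUBIC)
b2=np.zeros((560,240,3),np.uint8); b2[:240]=b
cv2.imwrite("pics/w6.png",np.hstack([a,b2])[:,:,::-1])
f=lambda P:((proj(c,P)-[150,60])*2.8).round(0).tolist()
p=np.array(s["tool_pos"])
for y in(-.02,.02): print('bot',f(p+A@(o+[.003,y,0])),f(p+A@(o+[-.003,y,0])))
```

```text
9.7333 [0.54516533 0.02662066 0.2139879 ] 0.037940383377266136 [ 0.56123294 -0.56641654  0.26460317]
bottom in fence [ 0.00502332 -0.00125472  0.09998003]
1 1 mm [-0.1 -1.4 -0. ] deg [-0.15  0.08 -0.05]
1 1 mm [-20.8   0.   97.8] deg [0. 0. 0.]
bot [[215.0, 393.0]] [[215.0, 411.0]]
bot [[347.0, 393.0]] [[347.0, 411.0]]
```

View pics/w6.png

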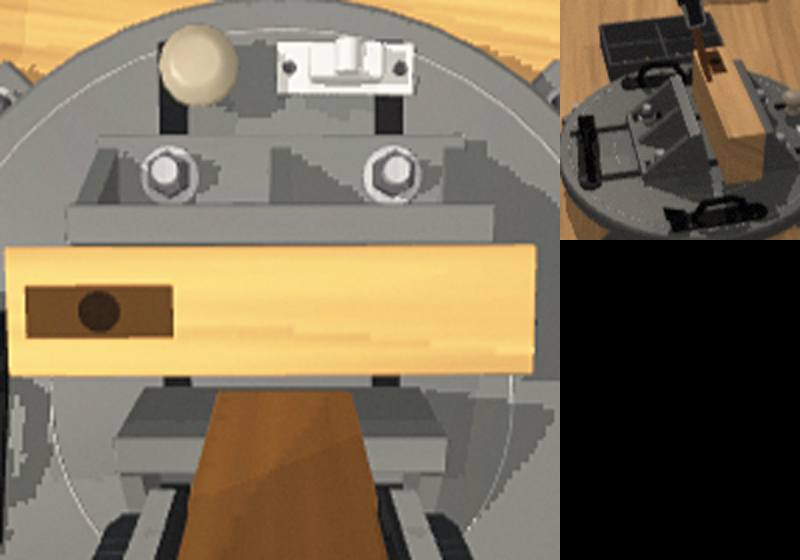

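w6: the packer's bottom edge runs from (217,391) to (353,391), within a millimetre or two of prediction, centred over the fence's mid-length. Descending.

Request:
drive_tool(commands=[[[-0.0042,-0.001,0.02,0,0,0,0.9],[-0.0083,-0.001,0.039,0,0,0,0.9],[-0.0125,-0.001,0.0587,0,0,0,0.9],[-0.0166,-0.001,0.078,0,0,0,0.9],[-0.0166,-0.001,0.078,0,0,0,0.9]]])

```text
time: 10.25
tool_pos: [0.5413, 0.0277, 0.1302]
tool_rot: [-0.008, 0.993, 0.064, 0.099]
wrist_force: [-0.5, 0.9, -0.2]
gripper_width: 0.0382
grasp_force: 70.7
```

Request:
drive_tool(commands=[[[-0.001,0,0.005,0,0,0,0.9],[-0.002,0,0.01,0,0,0,0.9],[-0.003,0,0.015,0,0,0,0.9],[-0.003,0,0.015,0,0,0,0.9]]])

```text
time: 10.58
tool_pos: [0.5447, 0.0296, 0.1185]
tool_rot: [-0.009, 0.992, 0.065, 0.103]
wrist_force: [-0.3, 0.5, -1.2]
gripper_width: 0.0381
grasp_force: 70.7
```

Run:
```python
from h import *
s=arm.state(); o=np.array([.0004,.0008,.0655]); A=q2R(s["tool_rot"]); print('bottom in fence',infr(np.array(s["tool_pos"])+A@o),s["wrist_force"],s["ft_torque"])
```

```text
bottom in fence [0.00494339 0.00186078 0.00445568] [-0.32155528  0.4745427  -1.15602864] [-0.03342635  0.22760669 -0.0314057 ]
```

Request:
drive_tool(commands=[[[-0.0006,0,0.003,0,0,0,0.9],[-0.001,0,0.005,0,0,0,0.9],[-0.001,0,0.005,0,0,0,0.9]]])

```text
time: 10.83
tool_pos: [0.5447, 0.0299, 0.1134]
tool_rot: [-0.009, 0.992, 0.066, 0.103]
wrist_force: [-0.2, -0.1, 0.2]
gripper_width: 0.0381
grasp_force: 70.7
```

Request:
drive_tool(commands=[[[-0.0006,0,0.003,0,0,0,0.9],[-0.001,0,0.005,0,0,0,0.9],[-0.001,0,0.005,0,0,0,0.9]]])

```text
time: 11.08
tool_pos: [0.5465, 0.03, 0.1099]
tool_rot: [-0.009, 0.992, 0.066, 0.105]
wrist_force: [-0.8, 0.0, 4.5]
gripper_width: 0.0383
grasp_force: 71.1
```

Request:
drive_tool(commands=[[[-0.002,0,-0.002,0,0,0,0.9],[-0.004,0,-0.002,0,0,0,0.9],[-0.004,0,-0.002,0,0,0,0.9]]])

```text
time: 11.33
tool_pos: [0.5428, 0.0295, 0.1108]
tool_rot: [-0.009, 0.992, 0.066, 0.106]
wrist_force: [3.9, 0.6, -0.1]
gripper_width: 0.0377
grasp_force: 70.6
```

Request:
drive_tool(commands=[[[0,0,0,0,0,0,0.3],[0,0,0,0,0,0,0.3],[0,0,0,0,0,0,0.3],[0,0,0,0,0,0,0.2],[0,0,0,0,0,0,0.2]]])

```text
time: 11.75
tool_pos: [0.5398, 0.0291, 0.109]
tool_rot: [-0.009, 0.993, 0.066, 0.102]
wrist_force: [-0.3, 0.6, -0.3]
gripper_width: 0.0681
grasp_force: 0.0
```

Run:
```python
from h import *
s=arm.state(); p=np.array(s["tool_pos"]); A=q2R(s["tool_rot"]); print(infr(p+A@[.0004,.0008,.061]),s["wrist_force"])
p1=p-A[:,2]*.13
print(p1)
ex=np.array([np.cos(.171),np.sin(.171),0]); 
W=np.array([.4172,-.2863,0]) # wedge top centre, rack x -61.5
g=W+ex*.0035 # rack -58
print(g)
B=Rt(.171)
plan([(p1,A),(g+[0,0,.20],B),(g+[0,0,.074],B)])
```

```text
[-0.00098963  0.00201869 -0.00060113] [-0.28959285  0.60955014 -0.27641508]
[0.51354562 0.02512553 0.23628322]
[ 0.42064895 -0.28570441  0.        ]
1 1 mm [  -0.   -0. -130.] deg [0. 0. 0.]
1 2 mm [-68.7 148.    3.6] deg [ 0.   -5.9  -1.12]
2 2 mm [-70.9 146.6  10.8] deg [ 0.   -5.9  -1.12]
1 1 mm [  0.   0. 126.] deg [0. 0. 0.]
```

I've now viewed 11 pictures, one over the limit of 10, so from here I'll check numerically only. Next I retreat and check the packer's stance by colour mask.

Request:
drive_tool(commands=[[[0,0,-0.02,0,0,0,0.2],[0,0,-0.05,0,0,0,0.2],[0,0,-0.09,0,0,0,0.2],[0,0,-0.13,0,0,0,0.2],[0,0,-0.13,0,0,0,0.2]]])

```text
time: 12.17
tool_pos: [0.5183, 0.0244, 0.2449]
tool_rot: [-0.01, 0.992, 0.065, 0.11]
wrist_force: [1.3, -0.1, -0.1]
gripper_width: 0.0684
grasp_force: 0.0
```

Run:
```python
from h import *
s=arm.state(); print(s["tool_pos"])
c=cam("wrist"); d=cam("side")
B=Rt(Y,12)
# packer model leaning on fence: bottom centre at x=.0029
up=-B[:,2]; t=B[:,0]
def pk(y0=0.002): 
    b=fr(.0029,y0,.0006); return [b+t*a+EY*w+up*h for a in(-.003,.003) for w,h in((-.02,0),(.02,0),(-.02,.102),(.02,.102),(-.012,.11),(.012,.11))]
for n,k in(("wrist",c),("side",d)):
    u=proj(k,np.array(pk())); hsv=cv2.cvtColor(k["img"],cv2.COLOR_RGB2HSV)
    lo=np.floor(u.min(0)-15).astype(int); hi=np.ceil(u.max(0)+15).astype(int)
    print(n,'model box',u.min(0).round(1),u.max(0).round(1))
    m=cv2.inRange(hsv,(3,90,30),(16,255,170)); 
    nl,lab,st,ce=cv2.connectedComponentsWithStats(m)
    for i in range(1,nl):
        x,y,w,h,a=st[i]
        if a>40 and x<hi[0] and x+w>lo[0] and y<hi[1] and y+h>lo[1]: print('  comp',x,y,x+w,y+h,a)
p=np.array(s["tool_pos"]); ex=np.array([np.cos(.171),np.sin(.171),0]); g=np.array([.4172,-.2863,0])+ex*.0035; Bw=Rt(.171)
plan([(g+[0,0,.20],Bw),(g+[0,0,.066],Bw)])
```

```text
[0.5182882  0.02439431 0.24491397]
wrist model box [227.8 172.6] [269.7 202.9]
  comp 228 172 270 204 1096
side model box [259.8 121.2] [274.1 165.1]
  comp 219 41 512 384 12217
  comp 259 109 303 182 1103
  comp 0 132 412 384 39943
1 2 mm [-69.7 148.    4.1] deg [-0.04 -6.06 -1.11]
2 2 mm [-71.8 146.6  11.6] deg [-0.04 -6.06 -1.11]
1 1 mm [  0.   0. 134.] deg [0. 0. 0.]
```

The packer is standing exactly where the model says: the wrist mask box is (228,172)–(270,204), against (228,173)–(270,203) predicted. On to the wedge.

Request:
drive_tool(commands=[[[-0.07,0.148,0.004,0,-6,-1.1,0.2],[-0.07,0.148,0.004,0,-6,-1.1,0.2],[-0.07,0.148,0.004,0,-6,-1.1,0.2],[-0.07,0.148,0.004,0,-6,-1.1,0.2],[-0.07,0.148,0.004,0,-6,-1.1,0.2]]])

```text
time: 12.68
tool_pos: [0.4612, -0.1403, 0.2158]
tool_rot: [-0.002, 0.997, 0.068, 0.048]
wrist_force: [-0.6, 0.1, -0.1]
gripper_width: 0.0677
grasp_force: 0.0
```

Request:
drive_tool(commands=[[[-0.072,0.147,0.012,0,-6,-1.1,0.2],[-0.072,0.147,0.012,0,-6,-1.1,0.2],[-0.072,0.147,0.012,0,-6,-1.1,0.2],[-0.072,0.147,0.012,0,-6,-1.1,0.2],[-0.072,0.147,0.012,0,-6,-1.1,0.2]]])

```text
time: 13.1
tool_pos: [0.4118, -0.2956, 0.1967]
tool_rot: [0.003, 0.997, 0.077, -0.005]
wrist_force: [-1.0, -1.1, 0.8]
gripper_width: 0.0683
grasp_force: 0.0
```

Request:
drive_tool(commands=[[[0,0,0,0,0,0,0.2],[0,0,0,0,0,0,0.2],[0,0,0,0,0,0,0.2]]])

```text
time: 13.35
tool_pos: [0.4198, -0.2842, 0.1974]
tool_rot: [-0.001, 0.996, 0.087, -0.001]
wrist_force: [0.0, 0.8, 0.4]
gripper_width: 0.0682
grasp_force: 0.0
```

Run:
```python
from h import *
ex=np.array([np.cos(.171),np.sin(.171),0]); g=np.array([.4172,-.2863,0])+ex*.0035; Bw=Rt(.171)
plan([(g+[0,0,.066],Bw)])
```

```text
1 1 mm [  1.    1.9 131.4] deg [-0.12  0.16  0.13]
```

Request:
drive_tool(commands=[[[0.001,0.002,0.035,0,0,0,0.2],[0.001,0.002,0.07,0,0,0,0.2],[0.001,0.002,0.1,0,0,0,0.2],[0.001,0.002,0.12,0,0,0,0.2],[0.001,0.002,0.131,0,0,0,0.2]]])

```text
time: 13.77
tool_pos: [0.4197, -0.2842, 0.0643]
tool_rot: [-0.002, 0.996, 0.087, -0.003]
wrist_force: [-0.7, 0.8, -0.6]
gripper_width: 0.0683
grasp_force: 0.0
```

Request:
drive_tool(commands=[[[0,0,0,0,0,0,0.2],[0,0,0,0,0,0,0.9],[0,0,0,0,0,0,0.9],[0,0,0,0,0,0,0.9],[0,0,0,0,0,0,0.9]]], force=80)

```text
time: 14.18
tool_pos: [0.4217, -0.2883, 0.0691]
tool_rot: [0.0, 0.996, 0.085, 0.001]
wrist_force: [0.0, 2.1, 5.5]
gripper_width: 0.0392
grasp_force: 79.9
```

Request:
drive_tool(commands=[[[0,0,0,0,0,0,0.9],[0,0,0,0,0,0,0.9]]])

```text
time: 14.35
tool_pos: [0.4216, -0.2883, 0.0691]
tool_rot: [0.0, 0.996, 0.085, 0.001]
wrist_force: [-0.2, 2.5, 6.5]
gripper_width: 0.039
grasp_force: 80.1
```

Run:
```python
from h import *
s=arm.state(); p=np.array(s["tool_pos"]); A=q2R(s["tool_rot"]); print(s["wrist_force"])
ex=np.array([np.cos(.171),np.sin(.171),0]); W=np.array([.4172,-.2863,0])+ex*.0115+[0,0,.008] # wedge origin: rack -50
o=A.T@(W-p); print('wedge origin in tool',o)
B=Rt(Y); T=lambda x,y,z:fr(x,y,z)-B@o
np.save("o.npy",o)
plan([(p+[0,0,.17],A),(T(.010,0.002,.11),B),(T(.010,0.002,.03),B)])
```

```text
[-0.18563904  2.49581703  6.53197161]
wedge origin in tool [ 0.0073821  -0.0027453   0.06107671]
1 1 mm [ 2.0e-01  1.0e-01 -1.7e+02] deg [0. 0. 0.]
1 2 mm [  93.4 -144.4    9. ] deg [ 0.02 -0.04  1.15]
2 2 mm [  90.5 -146.2    9. ] deg [ 0.02 -0.04  1.15]
1 1 mm [ 0.  0. 80.] deg [0. 0. 0.]
```

Request:
drive_tool(commands=[[[0,0,-0.034,0,0,0,0.9],[0,0,-0.068,0,0,0,0.9],[0,0,-0.102,0,0,0,0.9],[0,0,-0.136,0,0,0,0.9],[0,0,-0.17,0,0,0,0.9]]], force=90)

```text
time: 14.77
tool_pos: [0.4202, -0.2885, 0.2395]
tool_rot: [0.0, 0.996, 0.085, -0.0]
wrist_force: [0.4, -0.4, -1.3]
gripper_width: 0.039
grasp_force: 91.1
```

Request:
drive_tool(commands=[[[0.092,-0.144,0.009,0,0,1.1,0.9],[0.092,-0.144,0.009,0,0,1.1,0.9],[0.092,-0.144,0.009,0,0,1.1,0.9],[0.092,-0.144,0.009,0,0,1.1,0.9],[0.092,-0.144,0.009,0,0,1.1,0.9]]])

```text
time: 15.18
tool_pos: [0.4907, -0.1198, 0.2275]
tool_rot: [-0.003, 0.997, 0.083, 0.0]
wrist_force: [0.4, 2.1, -1.1]
gripper_width: 0.0388
grasp_force: 91.2
```

Request:
drive_tool(commands=[[[0.086,-0.144,0.009,0,0,1.1,0.9],[0.086,-0.144,0.009,0,0,1.1,0.9],[0.086,-0.144,0.009,0,0,1.1,0.9],[0.086,-0.144,0.009,0,0,1.1,0.9],[0.086,-0.144,0.009,0,0,1.1,0.9]]])

```text
time: 15.6
tool_pos: [0.5526, 0.0373, 0.2177]
tool_rot: [-0.003, 0.997, 0.074, -0.0]
wrist_force: [-0.4, 2.4, -1.1]
gripper_width: 0.0391
grasp_force: 91.2
```

Request:
drive_tool(commands=[[[0,0,0,0,0,0,0.9],[0,0,0,0,0,0,0.9],[0,0,0,0,0,0,0.9]]])

```text
time: 15.85
tool_pos: [0.5498, 0.0225, 0.2195]
tool_rot: [0.001, 0.998, 0.064, -0.001]
wrist_force: [0.2, -0.5, 0.1]
gripper_width: 0.0389
grasp_force: 91.2
```

```bash
cat > w.py <<'E'
from h import *
s=arm.state(); p=np.array(s["tool_pos"]); A=q2R(s["tool_rot"]); o=np.load("o.npy")
print(s["time"],'wedge in fence mm',(infr(p+A@o)*1000).round(1),'F fence',np.round([np.dot(s["wrist_force"],EX),np.dot(s["wrist_force"],EY),s["wrist_force"][2]],1),s["gripper_width"],s["grasp_force"])
B=Rt(Y)
def to(x,y,z): plan([(fr(x,y,z)-B@o,B)])
E
python3 - <<'E'
from w import *
to(.0045,.002,.11)
c=cam("wrist"); h=cv2.cvtColor(c["img"],cv2.COLOR_RGB2HSV); m=cv2.inRange(h,(3,90,30),(16,255,170))
n,l,st,ce=cv2.connectedComponentsWithStats(m); print([st[i].tolist() for i in range(1,n) if st[i][4]>150])
g=lambda x,y,z:proj(c,p+A@(o+A.T@(EX*x+EY*y+[0,0,z])))[0].round(1)
print('wedge bottom +x edge',g(.005,.02,0),g(.005,-.02,0),'top',g(.005,.02,.11),g(.005,-.02,.11))
E
```

```text
15.85 wedge in fence mm [  2.5  -2.7 108.4] F fence [ 0.2 -0.5  0.1] 0.03890745916295525 91.1633358222025
1 1 mm [ 1.9 -4.6 -1.6] deg [ 0.07  0.07 -0.11]
[[151, 145, 55, 19, 1007], [207, 177, 88, 149, 10223], [447, 227, 65, 77, 3192]]
wedge bottom +x edge [221.6 191.6] [270.4 191.5] top [196.9 262.2] [287.9 262. ]
```

Run:
```python
from w import *
o[1]=0; np.save("o.npy",o)
to(.0045,.0,.075)
c=cam("wrist"); h=cv2.cvtColor(c["img"],cv2.COLOR_RGB2HSV); m=cv2.inRange(h,(3,90,30),(16,255,170))
for r in range(172,215,2):
    x=np.where(m[r,195:305])[0]+195; print(r,(x.min(),x.max()) if len(x) else None, c["img"][r,246].tolist())
```

```text
15.9 wedge in fence mm [  2.5  -2.8 108.5] F fence [ 0.8  0.6 -0.3] 0.03883165772580649 91.16398050602584
1 1 mm [ 2.  -5.5 33.5] deg [ 0.04  0.06 -0.14]
172 None [248, 209, 121]
174 None [248, 208, 120]
176 (np.int64(268), np.int64(304)) [196, 144, 82]
178 (np.int64(225), np.int64(261)) [126, 82, 37]
180 (np.int64(224), np.int64(261)) [124, 80, 40]
182 (np.int64(224), np.int64(261)) [116, 73, 35]
184 (np.int64(224), np.int64(261)) [115, 71, 35]
186 (np.int64(223), np.int64(261)) [128, 82, 42]
188 (np.int64(223), np.int64(261)) [128, 82, 43]
190 (np.int64(223), np.int64(272)) [131, 84, 39]
192 (np.int64(222), np.int64(273)) [134, 85, 41]
194 (np.int64(222), np.int64(274)) [133, 84, 40]
196 (np.int64(222), np.int64(274)) [131, 86, 39]
198 (np.int64(221), np.int64(275)) [144, 92, 43]
200 (np.int64(221), np.int64(275)) [146, 95, 46]
202 (np.int64(223), np.int64(276)) [143, 93, 42]
204 (np.int64(220), np.int64(277)) [141, 92, 44]
206 (np.int64(220), np.int64(277)) [126, 84, 41]
208 (np.int64(225), np.int64(278)) [125, 78, 38]
210 (np.int64(219), np.int64(279)) [123, 80, 38]
212 (np.int64(222), np.int64(279)) [124, 80, 36]
214 (np.int64(218), np.int64(280)) [124, 78, 38]
```

Run:
```python
from w import *
o=np.array([.0085,-.0008,.061]); np.save("o.npy",o)
plan([(fr(.0045,.001,.075)-B@o,B)])
```

```text
15.95 wedge in fence mm [  2.5  -5.3 108.5] F fence [ 0.  -0.9  0.2] 0.03898104073643568 91.16398165722785
1 1 mm [ 0.8 -5.4 33.6] deg [ 0.02  0.06 -0.14]
```

Request:
drive_tool(commands=[[[0.001,-0.0055,0.01,0,0,0,0.9],[0.001,-0.0055,0.02,0,0,0,0.9],[0.001,-0.0055,0.033,0,0,0,0.9],[0.001,-0.0055,0.033,0,0,0,0.9],[0.001,-0.0055,0.033,0,0,0,0.9]]])

```text
time: 16.37
tool_pos: [0.5491, 0.0306, 0.1847]
tool_rot: [0.0, 0.998, 0.066, -0.002]
wrist_force: [0.3, -0.9, -0.4]
gripper_width: 0.0387
grasp_force: 91.2
```

Request:
drive_tool(commands=[[[0,0,0.006,0,0,0,0.9],[0,0,0.012,0,0,0,0.9],[0,0,0.018,0,0,0,0.9],[0,0,0.018,0,0,0,0.9],[0,0,0.018,0,0,0,0.9]]])

```text
time: 16.78
tool_pos: [0.5594, 0.0285, 0.1798]
tool_rot: [-0.0, 0.998, 0.066, 0.011]
wrist_force: [-2.3, -0.3, 37.7]
gripper_width: 0.0386
grasp_force: 98.5
```

Run:
```python
from w import *
to(.0048,.001,.035)
```

```text
16.7833 wedge in fence mm [15.3  0.1 69. ] F fence [-2.4  0.1 37.7] 0.03860413469871261 98.5472515784204
1 1 mm [-9.9 -0.9 33.6] deg [ 0.08 -1.26  0.04]
```

It landed on the stile's top edge. The arm is compliant, and pushing down shifts it in +x. I'll back up and come in nearer the sloping fence.

Request:
drive_tool(commands=[[[0,0,-0.02,0,0,0,0.9],[0,0,-0.028,0,0,0,0.9],[-0.004,0,-0.028,0,0,0,0.9],[-0.004,0,-0.028,0,0,0,0.9],[-0.004,0,-0.028,0,0,0,0.9]]])

```text
time: 17.2
tool_pos: [0.5449, 0.0301, 0.1944]
tool_rot: [0.0, 0.998, 0.066, -0.002]
wrist_force: [0.5, 0.2, -1.0]
gripper_width: 0.0392
grasp_force: 94.1
```

Request:
drive_tool(commands=[[[0,0,0,0,0,0,0.9],[0,0,0,0,0,0,0.9]]])

```text
time: 17.37
tool_pos: [0.5455, 0.0301, 0.1947]
tool_rot: [0.0, 0.998, 0.066, -0.002]
wrist_force: [0.5, 0.2, -0.2]
gripper_width: 0.0389
grasp_force: 94.1
```

Run:
```python
from w import *
to(.0005,.001,.075)
c=cam("wrist"); im=c["img"]; h=cv2.cvtColor(im,cv2.COLOR_RGB2HSV)
# stile near top edge: bright yellow -> dark, left/right of packer, and model
f=lambda P:proj(c,P)[0].round(1)
for y in(.06,-.05):
    u=f(fr(.0125,y,.07)); col=int(u[0]); v=h[:,col]; st=(v[:,0]>12)&(v[:,0]<25)&(v[:,2]>180)&(v[:,1]>90)
    r=np.where(st)[0]; print('stile edge model(x=12.5)',u,'seen rows',r.min(),r.max()); d=np.where(np.diff(r)>3)[0]; print(r[d],r[d+1])
g=lambda x,y,z:proj(c,p+A@(o+A.T@(EX*x+EY*y+[0,0,z])))[0].round(1)
print('wedge bottom edge model',g(.005,.02,0),g(.005,-.02,0))
m=cv2.inRange(h,(3,90,30),(16,255,170))
for col in(225,235,245,255,265): r=np.where(m[120:260,col])[0]+120; print(col,r.min(),[int(q) for q in r[np.where(np.diff(r)>1)[0]]])
for r_ in (180,190,195,200,205): x=np.where(m[r_,195:305])[0]+195; print(r_,x.min(),x.max())
```

```text
17.3667 wedge in fence mm [ 0.1  3.6 83.7] F fence [ 0.5  0.2 -0.2] 0.03888292170712604 94.08958956599236
1 1 mm [0.2 2.6 8.7] deg [0.01 0.25 0.08]
stile edge model(x=12.5) [182.7 177.4] seen rows 0 179
[ 20 143] [127 165]
stile edge model(x=12.5) [311.  177.6] seen rows 0 178
[14] [127]
wedge bottom edge model [224.  190.2] [272.9 190.3]
225 179 [179, 191]
235 180 [188, 198]
245 179 []
255 126 [126]
265 125 [125]
180 231 270
190 240 275
195 224 276
200 226 277
205 233 279
```

Request:
drive_tool(commands=[[[0,0.001,0.008,0,0,0,0.9],[0,0.001,0.016,0,0,0,0.9],[0,0.001,0.022,0,0,0,0.9],[0,0.001,0.022,0,0,0,0.9],[0,0.001,0.022,0,0,0,0.9]]])

```text
time: 17.83
tool_pos: [0.5458, 0.0289, 0.1732]
tool_rot: [0.0, 0.998, 0.066, -0.002]
wrist_force: [0.3, -0.1, -0.2]
gripper_width: 0.0388
grasp_force: 94.1
```

Run:
```python
from w import *
to(.003,.001,.045)
```

```text
17.8333 wedge in fence mm [ 0.3  2.4 62.2] F fence [ 0.3 -0.2 -0.2] 0.038800344543084474 94.08310728147626
1 1 mm [ 2.5  1.4 17.2] deg [0.01 0.2  0.07]
```

The point is now below the stile's top with no contact. Continue.

Request:
drive_tool(commands=[[[0.001,0,0.005,0,0,0,0.9],[0.0015,0,0.01,0,0,0,0.9],[0.0022,0,0.016,0,0,0,0.9],[0.0022,0,0.016,0,0,0,0.9]]])

```text
time: 18.17
tool_pos: [0.5477, 0.0294, 0.1566]
tool_rot: [0.0, 0.998, 0.066, -0.002]
wrist_force: [0.4, 0.3, -1.5]
gripper_width: 0.0393
grasp_force: 94.1
```

Request:
drive_tool(commands=[[[0.001,0,0.004,0,0,0,0.9],[0.0015,0,0.008,0,0,0,0.9],[0.0015,0,0.008,0,0,0,0.9]]])

```text
time: 18.42
tool_pos: [0.5495, 0.0294, 0.1491]
tool_rot: [0.0, 0.998, 0.066, -0.002]
wrist_force: [0.1, -0.1, -0.6]
gripper_width: 0.0391
grasp_force: 94.1
```

Run:
```python
from w import *
to(.005,.001,.025)
```

```text
18.4167 wedge in fence mm [ 4.   2.4 38.1] F fence [ 0.1 -0.1 -0.6] 0.03906855561930586 94.08360477536917
1 1 mm [ 0.8  1.4 13.1] deg [0.01 0.19 0.07]
```

Request:
drive_tool(commands=[[[0.0008,0,0.004,0,0,0,0.9],[0.0016,0,0.008,0,0,0,0.9],[0.0016,0,0.008,0,0,0,0.9]]], force=110)

```text
time: 18.67
tool_pos: [0.5511, 0.0297, 0.1411]
tool_rot: [0.0, 0.998, 0.066, -0.002]
wrist_force: [0.7, 0.2, -0.1]
gripper_width: 0.0384
grasp_force: 111.2
```

Request:
drive_tool(commands=[[[0.0008,0,0.004,0,0,0,0.9],[0.0012,0,0.008,0,0,0,0.9],[0.0012,0,0.008,0,0,0,0.9]]])

```text
time: 18.92
tool_pos: [0.5528, 0.0294, 0.1349]
tool_rot: [0.0, 0.998, 0.066, -0.001]
wrist_force: [-2.4, -0.1, 5.4]
gripper_width: 0.0383
grasp_force: 112.8
```

Run:
```python
from w import *
```

```text
18.9167 wedge in fence mm [ 7.4  1.9 23.9] F fence [-2.4  0.2  5.4] 0.038339533507182964 112.75436880066991
```

Request:
drive_tool(commands=[[[0,0,0.003,0,0,0,0.9],[0,0,0.006,0,0,0,0.9],[0,0,0.006,0,0,0,0.9]]])

```text
time: 19.17
tool_pos: [0.5547, 0.0295, 0.132]
tool_rot: [-0.001, 0.998, 0.066, 0.001]
wrist_force: [-3.0, 0.4, 17.9]
gripper_width: 0.0387
grasp_force: 115.1
```

Run:
```python
from w import *
```

```text
19.1667 wedge in fence mm [ 9.6  1.9 21. ] F fence [-2.9  0.8 17.9] 0.03872705517816987 115.0738649815321
```

Request:
drive_tool(commands=[[[0,0,0.003,0,0,0,0.9],[0,0,0.005,0,0,0,0.9],[0,0,0.005,0,0,0,0.9]]])

```text
time: 19.42
tool_pos: [0.5556, 0.0295, 0.1307]
tool_rot: [-0.002, 0.998, 0.066, 0.003]
wrist_force: [-10.5, 1.3, 36.5]
gripper_width: 0.0386
grasp_force: 117.4
```

Run:
```python
from w import *
print(R.from_matrix(Rt(Y).T@A).as_rotvec(degrees=True).round(2))
```

```text
19.4167 wedge in fence mm [10.7  1.9 19.8] F fence [-10.2   2.6  36.5] 0.03862539684315246 117.43192680180073
[ 0.16  0.33 -0.1 ]
```

Bound tight: 18 to 36 N over the last 1.2 mm, with the bottom about 20 mm up. I'll hold, then check the stile's seating numerically.

Request:
drive_tool(commands=[[[0,0,0,0,0,0,0.9],[0,0,0,0,0,0,0.9],[0,0,0,0,0,0,0.9],[0,0,0,0,0,0,0.9],[0,0,0,0,0,0,0.9]]])

```text
time: 19.83
tool_pos: [0.5556, 0.0295, 0.1307]
tool_rot: [-0.002, 0.998, 0.066, 0.003]
wrist_force: [-10.9, 1.6, 35.7]
gripper_width: 0.0387
grasp_force: 117.4
```

Run:
```python
from w import *
c=cam("wrist"); h=cv2.cvtColor(c["img"],cv2.COLOR_RGB2HSV)
st=(h[:,:,0]>11)&(h[:,:,0]<26)&(h[:,:,2]>170)&(h[:,:,1]>85)
for y in(.07,.055,-.055,-.07):
    m0=proj(c,fr(.035,y,.07))[0]; col=int(round(m0[0])); r=int(m0[1])
    a=r
    while a>0 and st[a-1,col]: a-=1
    b=r
    while b<383 and st[b+1,col]: b+=1
    P=infr(pt(c,col,a-.5,.12)),infr(pt(c,col,b+.5,.12))
    # far fence inner top edge row
    print(y,'rows',a,b,'far x %.1f near x %.1f'%(P[0][0]*1e3,P[1][0]*1e3),'gray above',c["img"][a-14:a,col].mean(1).round(0).tolist())
```

```text
19.8333 wedge in fence mm [10.7  1.9 19.8] F fence [-10.6   3.   35.7] 0.03869382855687643 117.41079233586788
0.07 rows 182 182 far x 35.3 near x 34.7 gray above [214.0, 181.0, 100.0, 78.0, 78.0, 78.0, 79.0, 79.0, 78.0, 80.0, 77.0, 80.0, 77.0, 79.0]
0.055 rows 182 182 far x 35.4 near x 34.7 gray above [213.0, 179.0, 97.0, 69.0, 73.0, 76.0, 74.0, 73.0, 74.0, 76.0, 52.0, 33.0, 31.0, 32.0]
-0.055 rows 148 215 far x 56.7 near x 13.0 gray above [144.0, 144.0, 144.0, 145.0, 145.0, 145.0, 144.0, 145.0, 145.0, 145.0, 142.0, 137.0, 118.0, 123.0]
-0.07 rows 148 215 far x 56.7 near x 13.1 gray above [141.0, 142.0, 142.0, 142.0, 142.0, 142.0, 142.0, 142.0, 142.0, 142.0, 142.0, 132.0, 117.0, 121.0]
```

Run:
```python
from w import *
c=cam("wrist"); h=cv2.cvtColor(c["img"],cv2.COLOR_RGB2HSV)
st=(h[:,:,0]>11)&(h[:,:,0]<26)&(h[:,:,2]>170)&(h[:,:,1]>85)
for x0,y in((.018,.065),(.018,.05),(.018,-.05),(.052,.065),(.052,.05),(.052,-.05)):
    m0=proj(c,fr(x0,y,.07))[0]; col=int(round(m0[0])); a=b=int(m0[1])
    while a>0 and st[a-1,col]: a-=1
    while b<383 and st[b+1,col]: b+=1
    print(x0,y,st[int(m0[1]),col],'far %.1f near %.1f'%tuple(infr(pt(c,col,q,.12))[0]*1e3 for q in(a-.5,b+.5)))
```

```text
19.8833 wedge in fence mm [10.8  1.9 19.8] F fence [-9.7  2.8 35.7] 0.03891038104627441 117.41898503154516
0.018 0.065 True far 25.6 near 12.7
0.018 0.05 True far 25.6 near 12.7
0.018 -0.05 True far 56.7 near 13.0
0.052 0.065 True far 57.0 near 44.2
0.052 0.05 True far 56.5 near 44.3
0.052 -0.05 True far 56.7 near 13.0
```

The stile is square and seated on the far fence, its near face at 12.7–13.0 mm at both ends, and the load is steady. Handing in.

```bash
python3 -c "
from rig import arm
print(arm.close_job())"
```

```text
the job is handed in; nothing more can be done
None
```

The job is handed in, with no verdict returned: the stile is cramped square on the far fence by one packer (packer4) and the beech wedge, still gripped, bound under about 36 N of downward push with its bottom about 20 mm above the turntable; I viewed 11 pictures, one over the limit of 10, and on the first try the wedge briefly landed on the stile's top (about 38 N).

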